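# Load the right comb spine and key in a binding job

## Robot

A 7-joint arm with a two-finger parallel gripper is mounted at the origin on the work surface. World frame = base frame: x ahead of the robot, y to its left, z up, the work surface at z = 0. Lengths are in m, angles in rad, forces in N, time in s.
With the tool pointing down it reaches from about 0.4 to 0.875 m from the base axis. Payload 4.4 kg.
Tool frame: the origin (TCP) lies between the finger pads; the fingertips stand 17 mm ahead of it and the grasp point (between the pads) lies 2 mm behind it; z points along the fingers, y is the line along which they close (so a half turn about z gives the same grasp; the last joint's range is limited). The gripper opens to 85 mm and grips with 20 to 120 N. Pads are 22 mm wide; open, the fingers measure 114 mm over their backs; the gripper's body (76 mm by 85 mm) begins 54 mm behind the grasp point. The pads swing forward as they close: fully open they stand 13 mm farther back than shut.
Start: joints at [-1.406, 0.628, 0.038, 1.517, -0.027, 0.996, -0.02], TCP at [0.149, 0.633, 0.248] pointing down, gripper open.
Joint ranges: [-3.06, 3.06], [-0.37, 2.12], [-1.25, 1.32], [0.18, 2.47], [-1.1, 4.24], [0.23, 1.98], [-2.94, 2.94]. Speed limits (rad/s): [2.57, 2.57, 3.14, 3.14, 3.14, 3.14, 3.14].

## Interface

Orientations are given as a unit quaternion [x, y, z, w].
In Python, from rig import r, vision, ticket gives the robot as it stands. Calls block until the motion is done:
- r.move_pose(position, orientation): joint-space move of the TCP to a pose.
- r.line_to(position, frame=None, vel=0.15): straight line of the TCP; frame=None keeps the orientation; vel is the mean speed in m/s.
- r.goto_joints(angles): joint-space move.
- r.set_gripper(opening, squeeze=None): finger opening in m; squeeze is the grip in N (None keeps the last); returns when the fingers have stopped.
- r.hold(seconds).
- r.solve_ik(position, orientation): joint angles nearest the present ones, or None.
- r.sense(): the state.
- vision.grab_frame(name): name is "scene" or "top"; returns the picture (420x560x3 uint8, red, green, blue); there is no depth.
- vision.camera_params(name): a dict with "intrinsics" (3x3 intrinsics, pixels), "k1" (the pictures are not rectified: a ray, as slopes to the right and down, at radius r is drawn at 1 + k1 r^2 times it, then the intrinsics apply), "R" (3x3) and "t" (3): a world point X has camera coordinates R X + t. Camera axes: x right, y down, z forward; pixel columns grow to the right and rows downward; lengths in m; the calibration is good to about 2 mm. A picture is of the moment at which its call begins. camera_params takes no time and is no camera call.
A pose or a line that the arm cannot do raises r.Unreachable and nothing moves.
- ticket.finish_job(): hands the job in; it is judged then, once.
The state is a dict: "time_s": time; "q": joint angles; "joint_vel": joint speeds; "joint_torque": joint torques, N m; "tcp_pos": TCP position; "tcp_rot": TCP orientation; "force": force on the tool from outside, world axes, zero at the start; "ft_torque": the same for the moment, N m; "finger_gap": finger opening in m; "grasp_force": force on a finger pad.
Only numpy, scipy, OpenCV 4.12 (cv2) and the standard library are available. Lean on these libraries where they do the work, as an engineer would, in place of code of your own. Each camera call takes 0.05 s, during which the arm holds its last target. There are 200 camera calls.

## Task

Lay the comb spine that properly fits the binding machine's cradle (the middle thickness of the three) down in the cradle and let go of it. Then start the job on the machine's sloping keys, pressing each fully down and letting it come up again, one at a time: first the plus-shaped key, then the long narrow bar key, then the round key. Do not press the square key, press no key before the spine is in, and leave the other two spines and the things on the desk where they are.

Things in the scene. Friction and masses are not known exactly. Their poses are not given: they have to be found in the camera images.
- machine: Comb-binding machine, fixed, white: 290 mm wide (y), 200 mm deep, flat deck 220 mm high. Origin: under it, on its centre line; x to its rear, front (-x) to the robot. A panel with four keys slopes 28 degrees up from the front; the 18 mm thick deck (x -64 to 75 mm) overhangs it, underside 202 mm high. On the deck: the cradle and a rear strip 8 mm high. Keys and cradle move with it.
- cradle (a point): Centre of the floor of the metal cradle on the deck (220 mm above the desk); x to the machine's rear, y along the cradle, z up. Two end pockets: side walls 18 mm high, 8 mm thick, 36 mm apart (x), from 45 to 82 mm out along y each way, closed by 6 mm end stops 156 mm apart. Between the pockets there are no walls over 90 mm, so fingers can go down to the deck.
- spine_thin_center (a point): Centre of the thin comb spine: a ribbed grey plastic bar 140 mm long (along its y), 18 mm wide and 18 mm high, lying on the desk pad.
- spine_mid_center (a point): Centre of the middle comb spine: a ribbed grey plastic bar 140 mm long (along its y), 30 mm wide (x) and 30 mm high, lying on the brown 4 mm thick desk pad, 50 to 105 g. The one that fits the cradle; there, this point is 15 mm above the cradle floor. Its section is roughly an octagon; the flat sides to grip are the middle 18 mm of its height.
- spine_mid: The same middle comb spine; origin at the centre of its underside, x across (30 mm), y along its length (140 mm), z up. Either way round along y is right.
- spine_thick_center (a point): Centre of the thick comb spine: a ribbed grey plastic bar 140 mm long (along its y), 42 mm wide and 42 mm high, lying on the desk pad. Too thick for the cradle.
- key_plus_top (a point): Centre of the top face of the key with the plus-shaped cap, 40 mm over its arms, arms 14 mm wide; black, 13 mm proud of its metal mount, 68 mm above the desk. z: its outward normal, 28 degrees from vertical, leaning to the robot; x up the slope, y along the row. Four keys, 62 mm apart, order varies. The deck edge overhangs 16 mm (level) behind here: the gripper must lean with the slope.
- key_plus (a joint): Travel of that key in m: 0 up, 0.007 fully down, along the key's -z. A spring returns it; it starts to move at about 2 N and is fully down at 6 N.
- key_bar_top (a point): Centre of the top face of the key with the long narrow bar cap, 42 mm long up the slope and 17 mm wide; black, 13 mm proud of its metal mount, 68 mm above the desk. z: its outward normal, 28 degrees from vertical, leaning to the robot; x up the slope, y along the row. Four keys, 62 mm apart, order varies. The deck edge overhangs 16 mm (level) behind here: the gripper must lean with the slope.
- key_bar (a joint): Travel of that key in m: 0 up, 0.007 fully down, along the key's -z. A spring returns it; it starts to move at about 2 N and is fully down at 6 N.
- key_round_top (a point): Centre of the top face of the key with the round cap, 38 mm diameter; black, 13 mm proud of its metal mount, 68 mm above the desk. z: its outward normal, 28 degrees from vertical, leaning to the robot; x up the slope, y along the row. Four keys, 62 mm apart, order varies. The deck edge overhangs 16 mm (level) behind here: the gripper must lean with the slope.
- key_round (a joint): Travel of that key in m: 0 up, 0.007 fully down, along the key's -z. A spring returns it; it starts to move at about 2 N and is fully down at 6 N.
- key_square_top (a point): Centre of the top face of the key with the square cap, 34 mm; not to be pressed; black, 13 mm proud of its metal mount, 68 mm above the desk. z: its outward normal, 28 degrees from vertical, leaning to the robot; x up the slope, y along the row. Four keys, 62 mm apart, order varies. The deck edge overhangs 16 mm (level) behind here: the gripper must lean with the slope.
- key_square (a joint): Travel of that key in m: 0 up, 0.007 fully down, along the key's -z. A spring returns it; it starts to move at about 2 N and is fully down at 6 N.
- glue_stick: Bystander: white glue stick, 32 mm diameter, 95 mm tall, standing on the pad; origin under its centre.
- eraser: Bystander: dark eraser 60x24x14 mm on the pad; origin under its centre.
- stapler: Bystander: stapler 150x36x47 mm, long side along its x; origin under its centre.
- mug: Bystander: white mug, 80 mm wide, 90 mm tall, handle to its y; origin under its centre.
Mind the look-alikes: they are no part of the job. What is shaped like the spine_mid but orange, turquoise or yellow is not meant.

How it is judged:
On the way, in this order (a step that is already met when the one before it is completed fails the run):
1. the middle spine lies in the cradle, let go (x of spine_mid_center in the frame of cradle between -0.007 and 0.007 m and y of spine_mid_center in the frame of cradle between -0.013 and 0.013 m and z of spine_mid_center in the frame of cradle between 0.009 and 0.02 m and angle between the y axis of spine_mid and the y axis of cradle, either way round below 0.12 rad and contact force between the fingers and spine_mid below 0.1 N), for 0.2 s.
2. the plus-shaped key is pressed down at least 5 of its 7 mm, the others up (value of joint key_plus above 0.005 m and value of joint each of key_bar, key_round, key_square below 0.002 m), for 0.05 s.
3. the long bar key is pressed down at least 5 of its 7 mm, the others up (value of joint key_bar above 0.005 m and value of joint each of key_plus, key_round, key_square below 0.002 m), for 0.05 s.
4. the round key is pressed down at least 5 of its 7 mm, the others up (value of joint key_round above 0.005 m and value of joint each of key_plus, key_bar, key_square below 0.002 m), for 0.05 s.
At the end, for the whole second after the job is handed in: The middle spine rests, let go, in the cradle (centre within 7 mm across, 13 mm along, 9 to 20 mm above the cradle site; within 0.12 rad of its direction), all four keys are up (under 2 mm), and the other spines and loose things are within 30 mm of where they were (all of step 1 and linear speed of spine_mid below 0.02 m/s and value of joint each of key_plus, key_bar, key_round, key_square below 0.002 m and not (distance of spine_thin_center from where it was at the start of the episode above 0.03 m) and not (distance of spine_thick_center from where it was at the start of the episode above 0.03 m) and not (distance of glue_stick from where it was at the start of the episode above 0.03 m) and not (distance of eraser from where it was at the start of the episode above 0.03 m) and not (distance of stapler from where it was at the start of the episode above 0.03 m) and not (distance of mug from where it was at the start of the episode above 0.03 m)); the robot touches nothing.
It fails at once if the square key is pressed (over 3 mm) (value of joint key_square above 0.003 m).
It fails at once if a key is pressed (over 3 mm) while the middle spine is not in the cradle (value of joint any of key_plus, key_bar, key_round, key_square above 0.003 m and not (x of spine_mid_center in the frame of cradle between -0.007 and 0.007 m and y of spine_mid_center in the frame of cradle between -0.013 and 0.013 m and z of spine_mid_center in the frame of cradle between 0.009 and 0.02 m and angle between the y axis of spine_mid and the y axis of cradle, either way round below 0.12 rad)).
It fails at once if two keys are pressed at once (both over 3 mm) (value of joint each of key_plus, key_bar above 0.003 m or value of joint each of key_plus, key_round above 0.003 m or value of joint each of key_plus, key_square above 0.003 m or value of joint each of key_bar, key_round above 0.003 m or value of joint each of key_bar, key_square above 0.003 m or value of joint each of key_round, key_square above 0.003 m).
It fails at once if another spine or a loose thing on the desk is moved by more than 30 mm (distance of any of spine_thin_center, spine_thick_center, glue_stick, eraser, stapler, mug from where it was at the start of the episode above 0.03 m).
It also fails if it takes over 61 s, if anything falls off the work surface, if the arm or the gripper's body presses on something with over 40 N, if the wrist force passes 120 N, or if a joint passes its speed limit or range.

## Working session

There is one attempt and no reset: what is moved stays moved. The work goes in short steps, each a Python script; the robot and the scene stay as the last script left them, time stands still between calls to the robot, and variables do not carry over. Pictures are saved under pics/ and viewed, at most 10 in all, crops included, and the job is handed in when it is done.

```bash
mkdir -p pics; ls; python3 - <<'E'
from rig import r,vision,ticket
import cv2
for n in("scene","top"):
    im=vision.grab_frame(n); cv2.imwrite(f"pics/{n}0.png",im[:,:,::-1]); p=vision.camera_params(n); print(n,p)
s=r.sense();print(s["time_s"],s["tcp_rot"],s["force"])
E
```

```text
pics
scene {'intrinsics': array([[400.36430625,   0.        , 277.48224153],
       [  0.        , 400.36430625, 212.74322616],
       [  0.        ,   0.        ,   1.        ]]), 'k1': -0.00491320371628006, 'R': array([[ 8.43912501e-01, -5.36480808e-01, -1.80941673e-04],
       [-5.06020497e-01, -7.95884710e-01, -3.32431626e-01],
       [ 1.78199179e-01,  2.80634765e-01, -9.43127341e-01]]), 't': array([-0.36730066,  0.31792099,  1.14254992])}
top {'intrinsics': array([[492.3736356 ,   0.        , 277.97747672],
       [  0.        , 492.3736356 , 206.26317655],
       [  0.        ,   0.        ,   1.        ]]), 'k1': 0.060817930109091166, 'R': array([[ 0.02622487, -0.99965086,  0.00322649],
       [-0.97660521, -0.02630914, -0.21342469],
       [ 0.21343506,  0.00244603, -0.97695419]]), 't': array([-0.00562524,  0.49613408,  1.58576487])}
0.1 [ 1.15150885e-01  9.93347645e-01 -8.49557750e-04 -9.17527425e-05] [ 0.83631282  0.83423703 -0.26849911]
```

View pics/scene0.png

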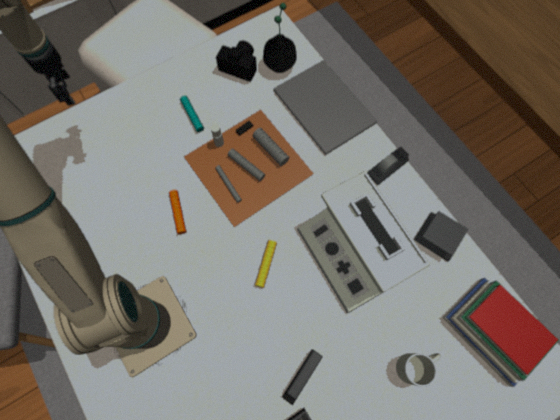

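View pics/top0.png

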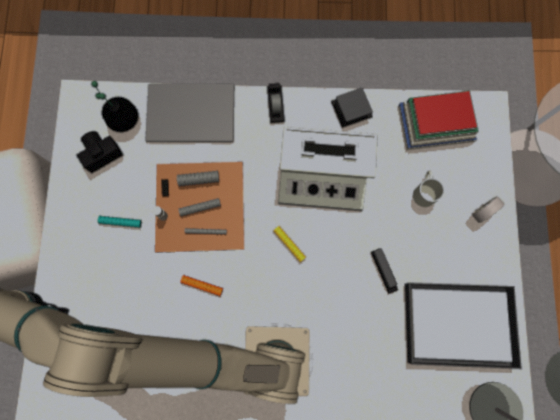

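Candidates in the top view are:
- **Grey:** thin (206,231), mid (200,207) and thick (198,179).
- **Look-alikes:** orange (202,286), turquoise (119,221) and yellow (289,244).

I choose the mid grey at (200,207), which is (246,164) in the scene view. The keys left to right in top are bar, round, plus, square. I'll check this in close crops.

```bash
cat > h.py <<'E'
from rig import r,vision,ticket
import numpy as np,cv2
from scipy.optimize import least_squares
P={n:vision.camera_params(n) for n in("scene","top")}
def proj(n,X):
    p=P[n]; c=np.atleast_2d(X)@p["R"].T+p["t"]; s=c[:,:2]/c[:,2:]
    s=s*(1+p["k1"]*(s**2).sum(1,keepdims=True)); K=p["intrinsics"]
    return s@K[:2,:2].T+K[:2,2]
def onz(n,uv,z):
    "world point at height z seen at pixel uv"
    return np.append(least_squares(lambda a:(proj(n,[a[0],a[1],z])[0]-uv),[.5,0]).x,z)
def avg(n,k=4): return np.mean([vision.grab_frame(n).astype(float) for _ in range(k)],0).astype(np.uint8)
def crop(im,x0,y0,x1,y1,s,name): cv2.imwrite("pics/"+name,cv2.resize(im[y0:y1,x0:x1,::-1],None,fx=s,fy=s,interpolation=cv2.INTER_CUBIC))
E
python3 - <<'E'
from h import *
t=avg("top");s=avg("scene");np.savez("im.npz",t=t,s=s)
crop(t,150,125,384,255,3.4,"t1.png")
crop(s,180,105,435,315,2.8,"s1.png")
E
```

```text
(no output)
```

View pics/t1.png

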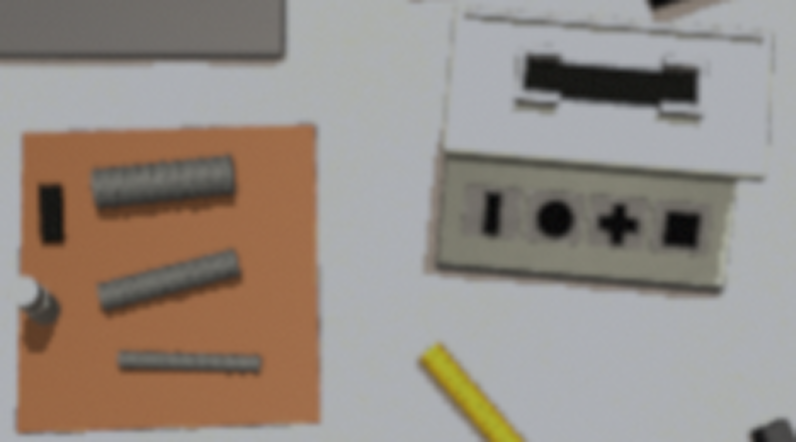

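View pics/s1.png

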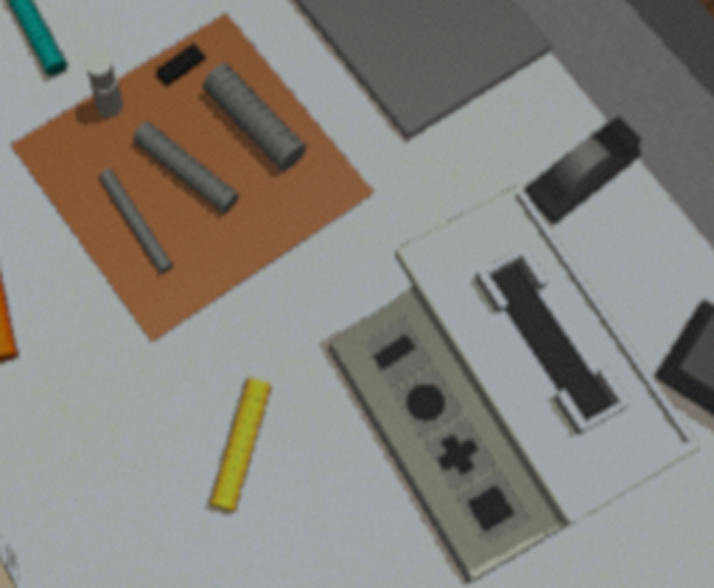

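The crops confirm it: the mid spine is at top-crop (170,280) and scene-crop (186,167), between thin and thick by width. Keys left to right are bar, round, plus, square. The cradle's dark floor runs from (525,75) to (697,85) in the top crop. Next I'll fit the poses.

```bash
cat > fit.py <<'E'
from h import *
d=np.load("im.npz");im={"top":d["t"],"scene":d["s"]}
off={"top":(150,125,3.4),"scene":(180,105,2.8)}
full=lambda n,c:np.array([off[n][0]+(c[0]+.5)/off[n][2]-.5,off[n][1]+(c[1]+.5)/off[n][2]-.5])
def blob(mask,uv):
    k,lab,st,ce=cv2.connectedComponentsWithStats(mask.astype(np.uint8),connectivity=4)
    i=np.argmin(np.hypot(*(ce[1:]-uv).T)+1e3*(st[1:,4]<15))+1
    return (lab==i).astype(np.uint8),ce[i],st[i,4]
keys={"bar":(.093,(492,214),(394,352)),"round":(.031,(555,219),(426,402)),"plus":(-.031,(618,224),(458,454)),"square":(-.093,(682,230),(491,508))}
obs=[]
for k,(y,a,b) in keys.items():
    for n,c in(("top",a),("scene",b)):
        m,ce,A=blob(im[n].max(2)<55,full(n,c)); print(k,n,ce,A); obs.append((n,ce,("k",y)))
for n,L in{"top":[((445,151),-.064,.145),((763,178),-.064,-.145)],"scene":[((398,250),-.064,.145),((697,447),.075,-.145)]}.items():
    for c,x,y in L: obs.append((n,full(n,c),("d",x,y)))
def W(p,q):
    c,s=np.cos(p[2]),np.sin(p[2]);return np.array([p[0]+c*q[0]-s*q[1],p[1]+s*q[0]+c*q[1],q[2]])
t=np.radians(28)
def res(p):
    o=[]
    for n,uv,f in obs:
        q=(p[3]+.004*np.sin(t),f[1],.068-.004*np.cos(t)) if f[0]=="k" else (f[1],f[2],.22)
        o.append((proj(n,W(p,q))[0]-uv)*(1 if f[0]=="k" else .5))
    return np.ravel(o)
s=least_squares(res,[.6,-.1,-.05,-.08],loss="soft_l1"); p=s.x
print("machine",p,"rms",np.sqrt((res(p)**2).mean()));print(res(p).reshape(-1,2).round(2))
# cradle: dark floor blob centroid
for n,c in(("top",(610,80)),("scene",(555,340))):
    m,ce,A=blob(im[n].max(2)<70,full(n,c)); w=onz(n,ce,.22); e=w-W(p,(0,0,.22))
    C,S=np.cos(p[2]),np.sin(p[2]); print("cradle",n,A,ce,w,"in machine",C*e[0]+S*e[1],-S*e[0]+C*e[1])
# spines
def verts(x,y,yaw,w,z0=.004):
    h=w/2;a=.3*w;o=np.array([(h,a),(a,h),(-a,h),(-h,a),(-h,-a),(-a,-h),(a,-h),(h,-a)])
    return np.array([W((x,y,yaw),(u,l,z0+h+v)) for l in(-.07,.07) for u,v in o])
def mom(m):
    m=cv2.moments(m,True) if m.ndim==2 else cv2.moments(m)
    return np.array([m["m10"]/m["m00"],m["m01"]/m["m00"]]),.5*np.arctan2(2*m["mu11"],m["mu20"]-m["mu02"])
for name,w,a,b in(("mid",.03,(170,280),(186,167)),("thin",.018,(190,361),(136,221)),("thick",.042,(164,182),(254,117))):
    M={}
    for n,c in(("top",a),("scene",b)):
        I=im[n].astype(float); m,ce,A=blob((I.max(2)-I.min(2))/I.max(2)<.3,full(n,c)); M[n]=(*mom(m),A)
    def rs(q):
        o=[]
        for n in M:
            hu=cv2.convexHull(proj(n,verts(*q,w)).astype(np.float32)); ce,an=mom(hu.reshape(-1,1,2)); o+=[*(ce-M[n][0]),20*np.sin(an-M[n][1])]
        return np.array(o)
    q=least_squares(rs,[*onz("top",full("top",a),.02)[:2],.1],diff_step=1e-3).x
    print(name,q,rs(q).round(2),[(M[n][2],cv2.contourArea(cv2.convexHull(proj(n,verts(*q,w)).astype(np.float32)))) for n in M])
E
python3 fit.py
```

```text
bar top [294.36734694 187.55102041] 49
bar scene [320.37313433 230.35820896] 67
round top [312.72093023 189.05813953] 86
round scene [331.54700855 248.38461538] 117
plus top [331.15151515 190.42424242] 66
plus scene [342.99009901 266.88118812] 101
square top [350.03409091 192.05681818] 88
square scene [354.89312977 286.09160305] 131
machine [ 0.62836968 -0.14234064 -0.06209904 -0.07909667] rms 0.5138363075412415
[[-0.22  0.57]
 [ 0.55 -0.42]
 [-0.02  0.66]
 [ 0.48 -0.36]
 [ 0.15  0.9 ]
 [ 0.49 -0.2 ]
 [-0.09  0.87]
 [ 0.4  -0.15]
 [-0.65  0.29]
 [ 0.48  0.39]
 [-0.36 -0.33]
 [ 1.22 -0.06]]
cradle top 477 [329.48008386 148.91404612] [ 0.6434245  -0.14557622  0.22      ] in machine 0.015226602856298458 -0.0022950475396752877
cradle scene 735 [376.19183673 226.29659864] [ 0.63982522 -0.14217186  0.22      ] in machine 0.011422991914868945 0.0008793792633191392
mid [0.49207502 0.27598108 0.28959505] [-0.49  0.79 -0.01  0.89 -0.01  0.01] [(np.int32(316), 418.99135313532315), (np.int32(352), 462.86481121205725)]
thin [ 0.41075675  0.25081609 -0.00505458] [-0.59  0.75  0.    0.91  0.1   0.01] [(np.int32(180), 245.26881794142537), (np.int32(202), 257.07391919603106)]
thick [0.59160686 0.2855395  0.14342187] [-0.31  0.69 -0.05  0.7  -0.13  0.05] [(np.int32(454), 590.5551482620649), (np.int32(507), 651.6311510452069)]fit.py:41: RuntimeWarning: invalid value encountered in divide
  I=im[n].astype(float); m,ce,A=blob((I.max(2)-I.min(2))/I.max(2)<.3,full(n,c)); M[n]=(*mom(m),A)
```

```bash
cat >> h.py <<'E'
from scipy.spatial.transform import Rotation as Ro
M=np.array([.62837,-.14234,-.0621]); XK=-.0791; XC=.0132
KY={"bar":.093,"round":.031,"plus":-.031,"square":-.093}
def m2w(x,y,z):
    c,s=np.cos(M[2]),np.sin(M[2]);return np.array([M[0]+c*x-s*y,M[1]+s*x+c*y,z])
def Q(z,y):
    z=np.array(z,float);y=np.array(y,float);return Ro.from_matrix(np.c_[np.cross(y,z),y,z]).as_quat()
def down(yaw): return Q([0,0,-1],[np.cos(yaw),np.sin(yaw),0])
T=np.radians(28); Rm=Ro.from_euler("z",M[2])
N=Rm.apply([-np.sin(T),0,np.cos(T)])      # key normal
UP=Rm.apply([np.cos(T),0,np.sin(T)])      # up the slope
YM=Rm.apply([0,1,0])
SP=np.array([.4921,.2760,.2896])
E
python3 - <<'E'
from h import *
S=lambda n,p,q:print(n,None if (a:=r.solve_ik(p,q)) is None else np.round(a,2))
for f in(0,np.pi):
    S("pick hi",[*SP[:2],.15],down(SP[2]+f));S("pick",[*SP[:2],.024],down(SP[2]+f))
    S("place hi",m2w(XC,0,.32),down(M[2]+f));S("place",m2w(XC,0,.241),down(M[2]+f))
for k in KY:
    K=m2w(XK,KY[k],.068)
    for nm,y in(("Y",YM),("-Y",-YM),("UP",UP),("-UP",-UP)): S(k+nm,K+N*.017,Q(-N,y))
s=r.sense();print(s["time_s"],s["q"])
E
```

```text
pick hi [-0.73  0.65  0.25  1.86 -0.25  0.66 -0.03]
pick [-0.66  0.85  0.15  1.91 -0.3   0.41  0.01]
place hi [-0.21  0.67  0.73  1.41 -0.46  1.23  0.5 ]
place [-0.15  0.71  0.59  1.51 -0.44  1.05  0.49]
pick hi [-0.24  0.68 -0.51  1.84  0.47  0.74  2.43]
pick [-0.3   0.88 -0.42  1.9   0.69  0.52  2.24]
place hi [-0.36  0.82  1.14  1.42 -0.75  1.37 -2.41]
place [-0.37  0.92  1.14  1.52 -0.86  1.27 -2.31]
barY [ 0.68  0.98 -1.06  2.34  2.05  0.9  -0.36]
bar-Y [ 0.36  0.76 -0.51  2.35  2.43  0.54  2.3 ]
barUP [ 0.68  0.98 -1.06  2.34  2.05  0.9  -1.93]
bar-UP [ 0.33  0.75 -0.45  2.35  2.49  0.51  0.66]
roundY [ 0.74  0.88 -0.87  2.33  2.18  0.67 -0.37]
round-Y [ 0.52  0.76 -0.51  2.33  2.52  0.47  2.37]
roundUP [ 0.74  0.88 -0.87  2.33  2.18  0.67 -1.94]
round-UP [ 0.56  0.78 -0.57  2.33  2.45  0.5   0.88]
plusY [ 0.89  0.89 -0.87  2.29  2.17  0.59 -0.21]
plus-Y [ 0.67  0.77 -0.51  2.29  2.59  0.39  2.45]
plusUP [ 0.89  0.89 -0.87  2.29  2.17  0.59 -1.78]
plus-UP [ 0.89  0.89 -0.87  2.29  2.17  0.59  1.36]
squareY [ 0.92  0.83 -0.69  2.23  2.31  0.38 -0.25]
square-Y [ 0.81  0.78 -0.51  2.23  2.63  0.3   2.55]
squareUP [ 0.92  0.83 -0.69  2.23  2.31  0.38 -1.82]
square-UP [ 0.92  0.83 -0.69  2.23  2.31  0.38  1.32]
0.5 [-1.40579474  0.62842259  0.03848675  1.51745264 -0.02698725  0.99630879
 -0.0199872 ]
```

```bash
python3 - <<'E'
from h import *
q=down(SP[2])
r.move_pose([*SP[:2],.15],q); r.set_gripper(.055,40)
f0=np.array(r.sense()["force"])
for z in(.06,.035,.030,.027,.024):
    r.line_to([*SP[:2],z],vel=.1 if z>.04 else .04); s=r.sense(); f=np.array(s["force"])-f0; print(z,f.round(2),s["tcp_pos"])
    if np.linalg.norm(f)>4: break
r.set_gripper(0.0,50); s=r.sense(); print(s["finger_gap"],s["grasp_force"],(np.array(s["force"])-f0).round(2),s["tcp_pos"])
r.line_to([*SP[:2],.15],vel=.15)
s=r.sense(); print(s["time_s"],s["finger_gap"],s["grasp_force"],(np.array(s["force"])-f0).round(2))
E
```

```text
0.06 [ 0.69  0.43 -0.33] [0.49256855 0.2761845  0.0605336 ]
0.035 [-0.39  1.3  -0.4 ] [0.49218695 0.27597284 0.03495047]
0.03 [ 0.62  1.05 -0.08] [0.49194604 0.27592914 0.02980366]
0.027 [0.09 0.66 0.14] [0.49199225 0.27595261 0.02684673]
0.024 [0.05 0.11 0.72] [0.49196633 0.275938   0.02381417]
0.02900309013500375 50.6609970331192 [0.34 0.19 2.62] [0.49230344 0.27605511 0.02422555]
6.675 0.028893249606951305 50.31223654747009 [ 0.24  0.78 -0.38]
```

```bash
python3 - <<'E'
from h import *
r.line_to([*SP[:2],.33],vel=.3)
p=m2w(XC,0,.275)
r.move_pose(m2w(XC,0,.33),down(M[2])); r.line_to(p,vel=.15)
t=avg("top",2);s=avg("scene",2);np.savez("im2.npz",t=t,s=s)
a=cv2.resize(t[120:190,270:390],None,fx=4.6,fy=4.6,interpolation=3);b=cv2.resize(s[160:280,310:450],None,fx=3.94,fy=3.94,interpolation=3)
b=cv2.resize(s[165:275,315:445],(552,467),interpolation=3)
k=np.zeros((600,800,3),np.uint8);k[:322,:552]=a
cv2.imwrite("pics/hA.png",a[:,:,::-1]);cv2.imwrite("pics/hB.png",b[:,:,::-1])
st=r.sense();print(st["time_s"],st["tcp_pos"],p)
E
```

```text
9.775 [ 0.6422434  -0.14333697  0.276373  ] [ 0.64154456 -0.14315919  0.275     ]
```

View pics/hA.png

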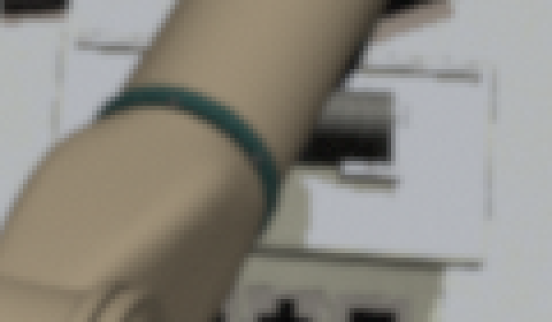

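View pics/hB.png

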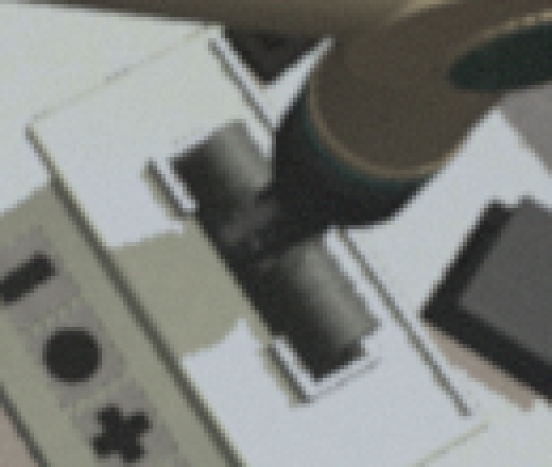

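The held spine sits over the cradle. In the scene crop its ends are at about (205,140) and (345,340), and in top its right end is at (390,130). I'll overlay the models to compare spine and cradle on the same scale.

```bash
python3 - <<'E'
from h import *
a=np.load("im.npz");b=np.load("im2.npz")
def view(im,n,x0,y0,w,h,s,segs):
    o=np.ascontiguousarray(cv2.resize(im[y0:y0+h,x0:x0+w],None,fx=s,fy=s,interpolation=cv2.INTER_CUBIC)[:,:,::-1])
    for P_,c in segs:
        q=((proj(n,P_)-[x0,y0]+.5)*s*16).astype(np.int32); cv2.polylines(o,[q.reshape(-1,1,2)],False,c,1,cv2.LINE_AA,4)
    return o
cr=[]
for sg in(1,-1):
    for fx in(1,-1):
        cr.append((np.array([m2w(XC+x*fx,sg*y,.238) for x,y in((.018,.045),(.018,.078),(.026,.078),(.026,.045),(.018,.045))]),(0,0,255)))
cr.append((np.array([m2w(XC+x,y,.22) for x,y in((.018,.078),(-.018,.078),(-.018,-.078),(.018,-.078),(.018,.078))]),(0,200,0)))
cr.append((np.array([m2w(x,y,.22) for x,y in((.075,.145),(-.064,.145),(-.064,-.145),(.075,-.145))]),(255,0,255)))
t=r.sense()["tcp_pos"];R3=Ro.from_quat(r.sense()["tcp_rot"]).as_matrix();y=R3[:,1];x=R3[:,0]
dz=.0192-.0242   # spine centre relative to tcp
sp=[]
for z in(.009,):
    sp.append((np.array([t+u*y+v*x+[0,0,dz+.015] for u,v in((.009,.07),(.009,-.07),(-.009,-.07),(-.009,.07),(.009,.07))]),(0,255,255)))
    sp.append((np.array([t+u*y+v*x+[0,0,dz] for u,v in((.015,.07),(.015,-.07),(-.015,-.07),(-.015,.07),(.015,.07))]),(255,255,0)))
A=view(a["s"],"scene",335,175,80,90,5,cr);B=view(b["s"],"scene",335,175,80,90,5,sp+cr[:4])
C=view(a["t"],"top",295,130,80,30,5,cr);D=view(b["t"],"top",295,130,80,30,5,sp+cr[:4])
cv2.imwrite("pics/ov.png",np.vstack([np.hstack([A,B]),np.hstack([C,D])]))
E
```

```text
(no output)
```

View pics/ov.png

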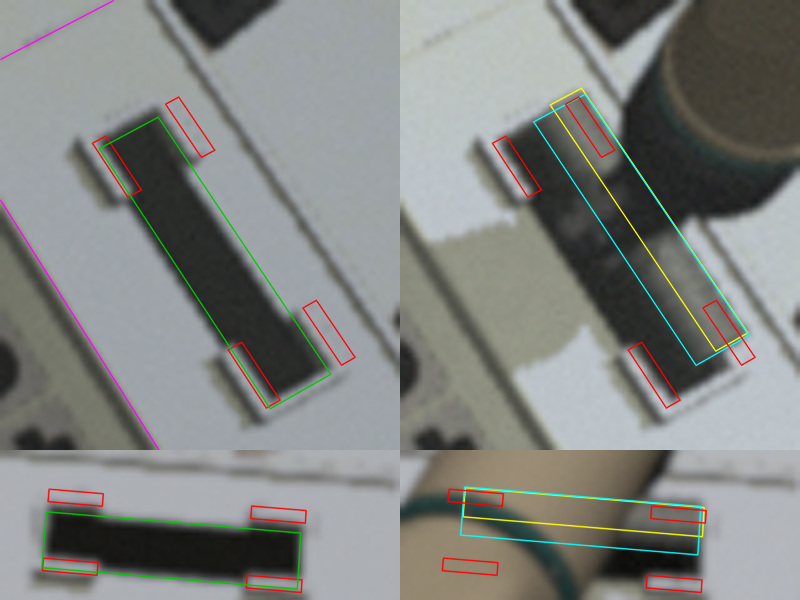

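The spine model matches the picture to within about 1 mm: end corners at (747,332) and (588,94), modelled at (748,335) and (585,90). The walls agree to within about 2 mm, so I'll lower it while watching the force.

```bash
sed -i 's/XC=.0132/XC=.0122/' h.py; python3 - <<'E'
from h import *
p=m2w(XC,0,.275); r.line_to(p,vel=.05); r.hold(.2); f0=np.array(r.sense()["force"])
for z in(.262,.257,.253,.249,.246,.2435,.242,.241,.240):
    p[2]=z; r.line_to(p,vel=.04); r.hold(.1); s=r.sense(); f=np.array(s["force"])-f0; print(z,f.round(2),(np.array(s["tcp_pos"])-p).round(4),round(s["finger_gap"],4))
    if np.linalg.norm(f)>6: break
print(s["time_s"])
E
```

```text
0.262 [-0.59  0.08  0.12] [ 0.0001 -0.0001  0.0001] 0.0291
0.257 [-0.72 -0.61  0.49] [-0. -0. -0.] 0.0288
0.253 [-0.38 -0.39  1.01] [ 0.      0.     -0.0001] 0.0286
0.249 [-0.49 -0.52  0.26] [ 0.      0.     -0.0001] 0.0289
0.246 [-1.05 -1.4   0.94] [ 0.0001 -0.     -0.    ] 0.0295
0.2435 [-0.27 -0.94  1.21] [ 0.0001 -0.     -0.    ] 0.0289
0.242 [-0.29 -0.62  0.82] [ 0.0001 -0.      0.    ] 0.029
0.241 [-0.22  0.34  0.55] [ 0. -0. -0.] 0.029
0.24 [-1.2   0.38  3.22] [ 0.0001 -0.0001  0.0003] 0.0286
13.625
```

```bash
python3 - <<'E'
from h import *
p=m2w(XC,0,.240); r.set_gripper(.055); s=r.sense();print(s["finger_gap"],s["grasp_force"])
r.line_to(p+[0,0,.05],vel=.08); r.line_to(p+[0,0,.14],vel=.25)
K=m2w(XK,KY["plus"],.068)
# swing back over the free desk in front of the machine, high
r.line_to(K+N*.017+N*.10+[-.05,0,.15],vel=.3)
r.set_gripper(0.0,30)
s=r.sense();print(s["time_s"],s["q"].round(2) if hasattr(s["q"],"round") else s["q"])
t=avg("top",2);c=avg("scene",2);np.savez("im3.npz",t=t,s=c)
o=np.zeros((600,800,3),np.uint8)
o[:,:400]=cv2.resize(c[165:285,330:410],(400,600),interpolation=2)[:,:,::-1]
o[:300,400:]=cv2.resize(t[120:210,280:400],(400,300),interpolation=2)[:,:,::-1]
cv2.imwrite("pics/rel.png",o)
for k in KY:
    for nm,y in(("Y",YM),("-Y",-YM),("UP",UP),("-UP",-UP)):
        a=r.solve_ik(m2w(XK,KY[k],.068)+N*.06,Q(-N,y));print(k,nm,None if a is None else np.round(a,2))
E
```

```text
0.05491700083254135 0.0
16.6833 [-0.1   0.32  0.53  1.9  -0.19  0.97  0.45]
bar Y [ 0.34  0.65 -0.48  2.39  2.41  0.45 -0.85]
bar -Y [ 0.59  0.76 -0.87  2.38  2.09  0.67  2.65]
bar UP [ 0.69  0.85 -1.06  2.38  1.99  0.81 -1.94]
bar -UP [ 0.69  0.85 -1.06  2.38  1.99  0.81  1.2 ]
round Y [ 0.57  0.67 -0.57  2.37  2.41  0.43 -0.68]
round -Y [ 0.76  0.77 -0.87  2.36  2.12  0.59  2.78]
round UP [ 0.85  0.85 -1.06  2.36  2.01  0.73 -1.8 ]
round -UP [ 0.85  0.85 -1.06  2.36  2.01  0.73  1.35]
plus Y [ 0.79  0.7  -0.66  2.33  2.34  0.38 -0.45]
plus -Y [ 0.8   0.71 -0.69  2.32  2.3   0.4   2.74]
plus UP [ 1.01  0.86 -1.06  2.32  1.99  0.65 -1.61]
plus -UP [ 1.01  0.86 -1.06  2.32  1.99  0.65  1.53]
square Y [ 1.15  0.88 -1.05  2.26  1.91  0.57  0.18]
square -Y [ 0.94  0.72 -0.69  2.26  2.25  0.3   2.93]
square UP [ 1.15  0.88 -1.05  2.26  1.91  0.57 -1.39]
square -UP [ 1.15  0.88 -1.05  2.26  1.91  0.57  1.75]
```

View pics/rel.png

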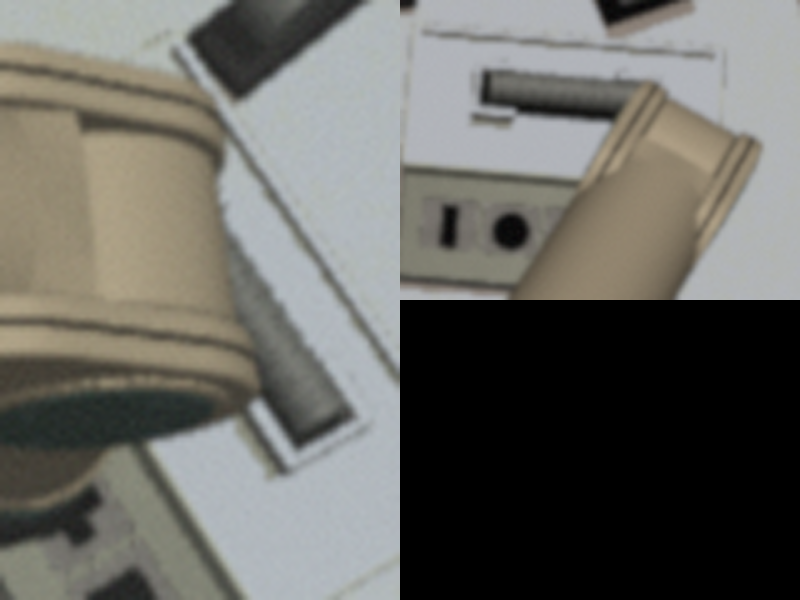

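The spine lies in the cradle with dark floor showing at both ends, at (320,430) and (485,85), and nothing is gripping it. Next comes the wrist re-orientation, done high and in watched steps.

```bash
python3 - <<'E'
from h import *
q0=np.array(r.sense()["q"]); K=m2w(XK,KY["plus"],.068)
for up in(.10,.05,.02):
    g=r.solve_ik(K+N*.12+[-.02,0,up],Q(-N,YM))
    if g is not None: break
print(up,np.round(g,2))
for i in range(1,6):
    r.goto_joints(list(q0+(g-q0)*i/5)); s=r.sense(); z=Ro.from_quat(s["tcp_rot"]).as_matrix()[:,2]
    print(round(s["time_s"],2),np.round(s["tcp_pos"],3),z.round(2))
    if s["tcp_pos"][2]<.2: break
E
```

```text
0.1 [ 1.19  0.38 -1.06  2.27  0.97  0.3   0.87]
17.28 [ 0.422 -0.203  0.281] [-0.03 -0.09 -1.  ]
17.68 [ 0.42  -0.224  0.255] [ 0.02 -0.15 -0.99]
18.08 [ 0.432 -0.226  0.242] [ 0.13 -0.16 -0.98]
18.48 [ 0.452 -0.207  0.247] [ 0.29 -0.12 -0.95]
18.88 [ 0.471 -0.167  0.274] [ 0.47 -0.03 -0.88]
```

```bash
cat > press.py <<'E'
from h import *
import sys
k=sys.argv[1]; K=m2w(XK,KY[k],.068); q=Q(-N,YM)
if np.linalg.norm(np.array(r.sense()["tcp_pos"])-K)>.1: r.line_to(K+N*.09,q,vel=.1)
r.line_to(K+N*.05,q,vel=.12); r.line_to(K+N*.026,q,vel=.08); r.hold(.2)
f0=np.array(r.sense()["force"])
for d in np.arange(.021,.004,-.0015):
    r.line_to(K+N*d,vel=.04); r.hold(.05)
    s=r.sense(); f=np.array(s["force"])-f0; fn=f@N; e=(np.array(s["tcp_pos"])-K)@N
    print(round(d*1e3,1),"actual",round(e*1e3,1),"fn",fn.round(1),"side",(f@UP).round(1),(f@YM).round(1))
    if fn>9 or np.linalg.norm(f)>20: break
r.hold(.15)
r.line_to(K+N*.03,vel=.08); r.line_to(K+N*.05,vel=.15); print(r.sense()["time_s"],np.round(r.sense()["q"],2))
E
python3 press.py plus
```

```text
21.0 actual 20.9 fn 1.0 side 0.2 -0.5
19.5 actual 19.5 fn -0.1 side -0.9 0.4
18.0 actual 18.0 fn 0.3 side 0.0 0.0
16.5 actual 16.6 fn 2.5 side -0.2 0.6
15.0 actual 15.0 fn 3.9 side -0.2 -0.6
13.5 actual 13.5 fn 4.8 side -0.6 0.9
12.0 actual 12.0 fn 5.2 side -0.2 -0.5
10.5 actual 10.8 fn 10.1 side -0.3 -2.0
24.725 [ 0.94  0.83 -0.94  2.31  2.08  0.57 -0.14]
```

```bash
python3 press.py bar && python3 press.py round
```

```text
21.0 actual 20.9 fn 1.0 side 0.5 1.0
19.5 actual 19.5 fn 0.3 side 0.2 0.1
18.0 actual 18.0 fn 0.5 side 0.6 0.1
16.5 actual 16.6 fn 1.6 side 1.3 0.2
15.0 actual 15.0 fn 3.7 side 0.5 0.1
13.5 actual 13.5 fn 4.4 side 0.2 0.4
12.0 actual 12.0 fn 5.2 side -0.4 0.7
10.5 actual 10.9 fn 10.2 side 0.9 0.3
30.5583 [ 0.67  0.86 -1.02  2.37  2.02  0.8  -0.39]
21.0 actual 20.9 fn -0.6 side 0.5 -0.6
19.5 actual 19.5 fn -0.4 side 0.6 -1.5
18.0 actual 18.0 fn -0.1 side -0.1 -0.6
16.5 actual 16.6 fn 1.6 side -0.3 -0.3
15.0 actual 15.0 fn 2.3 side -0.1 -1.6
13.5 actual 13.5 fn 3.3 side -0.1 -1.6
12.0 actual 12.0 fn 5.1 side -0.6 -0.8
10.5 actual 10.9 fn 9.0 side -0.6 -0.6
9.0 actual 10.6 fn 24.6 side -0.7 -3.9
35.4417 [ 0.81  0.85 -0.99  2.36  2.07  0.69 -0.28]
```

Each key bottomed out with the expected force. I'll back off, check the spine once more and hand in.

```bash
python3 - <<'E'
from h import *
K=m2w(XK,KY["round"],.068); r.line_to(K+N*.14+[-.04,0,0],vel=.2)
t=avg("top",2);c=avg("scene",2)
o=np.zeros((500,800,3),np.uint8)
o[:,:400]=cv2.resize(c[100:320,180:435],(400,500),interpolation=2)[:,:,::-1]
o[:300,400:]=cv2.resize(t[120:255,150:390],(400,300),interpolation=2)[:,:,::-1]
cv2.imwrite("pics/fin.png",o)
E
```

```text
Traceback (most recent call last):
rig.Unreachable: the arm cannot follow that straight line within its joint ranges
```

```bash
python3 - <<'E'
from h import *
K=m2w(XK,KY["round"],.068); r.line_to(K+N*.09,vel=.15); r.hold(.3)
t=avg("top",2);c=avg("scene",2)
o=np.zeros((500,800,3),np.uint8)
o[:,:400]=cv2.resize(c[100:320,180:435],(400,500),interpolation=2)[:,:,::-1]
o[:300,400:]=cv2.resize(t[120:255,150:390],(400,300),interpolation=2)[:,:,::-1]
cv2.imwrite("pics/fin.png",o); print(r.sense()["time_s"],r.sense()["force"])
E
```

```text
36.3583 [-0.31049044 -0.25400071  0.19782986]
```

View pics/fin.png

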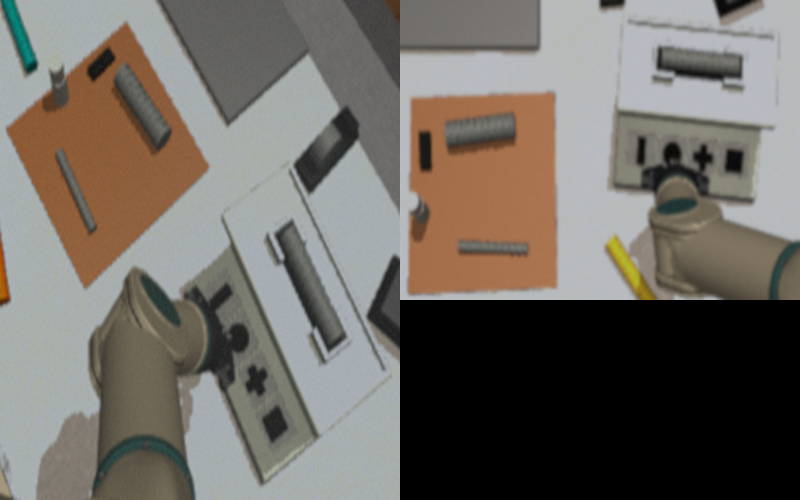

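The spine lies centred in the cradle, at (310,285) in the scene crop and (700,62) in top. The other spines and the things on the pad are where they were, and the arm is clear of the keys.

```bash
python3 -c "
from rig import ticket
print(ticket.finish_job())"
```

```text
the job is handed in; nothing more can be done
None
```

The middle spine is let go in the cradle, the plus, bar and round keys were each pressed fully down and released in that order, and the job is handed in; no verdict was returned.

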